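# Load the slide carrier under the imaging head

### The arm

A 6-joint arm with a two-finger parallel gripper is mounted at the origin on the work surface. World frame = base frame: x ahead of the robot, y to its left, z up, the work surface at z = 0. Lengths are in m, angles in rad, forces in N, time in s.
With the tool pointing down it reaches from about 0.375 to 0.9 m from the base axis. Payload 3.1 kg.
Tool frame: the origin (TCP) lies at the very end of the fingers, on their centre line; the grasp point (between the pads) lies 19 mm behind it (robot.hold_point_z is the z of the grasp point in the tool frame, in m); z points along the fingers, y is the direction in which the jaws open and shut (so a half turn about z gives the same grasp; the last joint's range is limited). The gripper opens to 87 mm and grips with 3 to 60 N. Pads are 19 mm wide; open, the fingers measure 117 mm over their backs; the gripper's body (75 mm by 190 mm) begins 51 mm behind the grasp point.
Start: joints at [1.065, 0.527, 1.433, -0, 1.181, -0.178], TCP at [0.201, 0.592, 0.223] pointing down, gripper open.
Joint ranges: [-3.08, 3.08], [-0.75, 2.2], [0.22, 2.44], [-1.43, 4.57], [0, 2.65], [-2.85, 2.85]. Speed limits (rad/s): [2.79, 2.79, 3.14, 3.14, 3.14, 3.14].

### API

Orientations are given as a unit quaternion [x, y, z, w].
In Python, from rig import robot, viewer, spotter gives the robot as it stands.
- The arm moves only by the shell command python3 -m crank 'ROWS' [FORCE]. ROWS is text: rows parted by semicolons, each of 7 numbers parted by spaces: the turn, a rotation vector about the tool's x, y, z in units of 5 degrees (1.0 is 5 degrees), then the shift along the tool's x, y, z in units of 40 mm (1.0 is 40 mm), then the gripper's target within -1 to 1 (shut at 1, half-way at 0, fully open at -1). A call has 1 to 5 rows; each row shifts and turns the pose as measured when the row begins, along the tool's axes as they then stand; what a row does not reach is not made up. A row lasts 1/8 s, in which the tool goes at most 62.5 mm and 10.7 degrees, less where a joint would pass 70% of its speed; a pose out of reach is approached as far as the arm can. A call is refused whole if a number of a shift passes 1 or a number of a turn 1, either way. A call with a gripper value outside its range is refused whole. The fingers move at their own pace and stop on an object; FORCE is the grip in N (left out, the last holds). Time passes only in rows, so rows that do not move let the fingers close. It gives the time, the measured TCP pose, the force and the opening at its end, in the units of the state.
- robot.get_obs(): the state, without advancing time (a new reading comes with each control period).
- viewer.camera(name): name is "side" or "top"; returns a dict with "img" (420x560x3 uint8, red, green, blue), "camera_matrix" (3x3 intrinsics, pixels), "distortion" ([k1, k2, p1, p2, k3] as OpenCV has them; the pictures are not rectified), "xyz" and "attitude" of the camera in the world. Camera axes: x right, y down, z forward; pixel columns grow to the right and rows downward; lengths in m; the calibration is good to about 2 mm. A picture is of the moment at which its call begins. There is no depth.
- robot.hand_in(): hands the job in, once; it reports no verdict.
Trained networks look in a picture, given as the dict that the camera call returned (one of the last four; its "shot" number tells which), for a name from the list of things; names that differ only in an ending like _2 or _b are one class to them, and where a whole thing is asked for, a point or a joint stands for the part that bears it (a point fixed in the world has none). Each returns a list of dicts, best first, with "score" (0 to 1); they miss things now and then, are a little off and sometimes report something else, mostly with a low value. They report only what shows in the picture. A call takes as long as a camera call.
- spotter.boxes_of(name, picture): "at" ([x, y, z] in m, in the coordinates of the camera as it stood for that picture, good to about 4 mm: the middle of the surface that is visible of it).
The state is a dict: "time": time; "q": joint angles; "joint_velocities": joint speeds; "joint_torque": joint torques, N m; "position": TCP position; "tool_rot": TCP orientation; "ft_force": force on the tool from outside, world axes, zero at the start; "moment": the same for the moment, N m; "grip_width": finger opening in m.
Only numpy, scipy, OpenCV 4.12 (cv2) and the standard library are available. Lean on these libraries where they do the work, as an engineer would, in place of code of your own. Each camera call takes 0.05 s, during which the arm holds its last target.

### The job

Take the carrier with the two flat slides by its fin, set it on the imaging station's bed and slide it, slides first, under the low optical head until it is fully home against the stop, without bumping the head. Then swing the retaining gate fully closed behind it and let go. Leave the tall chamber carrier, the culture dish, the reagent bottle and the beaker where they are.

Things in the scene. Friction and masses are not known exactly. Their poses are not given: they have to be found in the camera images.
- carrier_fin (a point): Grip fin of the carrier to load, upright near its rear end: 28 mm along x, 10 thick along y, from 8 to 46 mm above the carrier's underside. This point: on the fin's middle, 32 mm above the underside, 48 mm behind the tray's middle (24 mm ahead of the rear edge, 120 behind the front edge). +x points to the front (slide end, goes in first), z up.
- carrier_mid (a point): The carrier to load: a loose flat grey tray 144 long (x) x 58 wide (y) mm with two flat glass slides, 10 mm high in all but for its fin; 90 to 180 g. This point: the tray's middle, 5 mm above its underside; axes as for its fin.
- tall_carrier_fin (a point): Fin of the other carrier, to be left alone: same grey tray and fin, but with a white block of open chambers, 25 mm high, in place of flat slides (too tall for the head). Same point and axes as on the first fin.
- bay (a point): Fixed imaging station: grey base 360 x 165 mm, level metal bed 30 mm above the bench, white housing 180 mm high at one end. This point: on the bed, under the tray's middle when it is home. +x is the way in, towards the housing, y across, z up. The bed is open from x = -175 mm to the head. Home: front edge against the stop, fin point at x = -48, y = 0, z = 32 mm here.
- stop (a point): Middle of the stop face (the housing's front), on the bed, x = +72 mm in the bay's frame, same axes. Two guide rails 6 mm high run from the stop 94 mm back, inner faces 31 mm either side of the middle (2 mm play each side of the tray), and flare to about 45 mm either side at the mouth, 112 mm before the stop.
- head: The station's low optical head: a white slab jutting from the housing over the bed, 100 mm wide, fixed. Origin on the bench under the bay point, same axes. It covers x = -6 to +72 mm; its underside is 14 mm above the bed (4 mm over the slides), its top 50 mm above the bed. Not to be bumped. The fin stays outside it.
- gate (a joint): Retaining gate: a steel bar 3 to 11 mm above the bed, swinging level about a pivot at x = -78.5, y = +70 mm in the bay's frame. 0 rad = closed on its end stop: bar across the bed along -y, 2.5 mm behind the rear edge of a carrier that is home. Grows to 2.0 as it opens, clockwise from above (1.6: bar along -x, beside the way in). Stays where left; about 1 N moves it.
- gate_peg (a point): The gate's upright black round knob, 14 mm across, its top 50 mm above the bed. This point: on its axis, 34 mm above the bed, 47 mm from the pivot. Closed, it is at x = -92, y = +25 mm in the bay's frame; at gate angle g it is turned clockwise by g about the pivot.
- reagent: Bystander: glass reagent bottle with a screw cap, 68 mm across, 150 mm tall; origin at the centre of its underside.
- dish: Bystander: round lidded culture dish, 94 mm across, 17 mm tall; origin at the centre of its underside.
- beaker: Bystander: empty glass beaker, 90 mm across, 110 mm tall; origin at the centre of its underside.

How it is judged:
By the outcome, as a careful person would: the job done as asked, in the order asked, and still so for the second after the job is handed in, with the robot touching nothing.
It also fails if it takes over 58 s, if anything falls off the work surface, if the arm or the gripper's body presses on something with over 40 N, if the wrist force passes 120 N, or if a joint passes its speed limit or range.

## Working session

There is one attempt and no reset: what is moved stays moved. The work goes in short steps, Python scripts to look and compute and a shell command to move; the robot and the scene stay as the last step left them, time stands still between calls to the robot, and variables do not carry over. Pictures are saved under pics/ and viewed, and the job is handed in when it is done.

```bash
ls; mkdir -p pics
python3 - <<'E'
from rig import robot, viewer, spotter
import cv2,numpy as np
o=robot.get_obs()
for k,v in o.items(): print(k,np.round(v,4))
for n in ("side","top"):
    p=viewer.camera(n)
    cv2.imwrite(f"pics/{n}0.png",cv2.cvtColor(p["img"],cv2.COLOR_RGB2BGR))
    print(n,p["camera_matrix"],p["distortion"],p["xyz"],p["attitude"])
    from scipy.spatial.transform import Rotation as R
    for t in ["carrier_fin","carrier_mid","tall_carrier_fin","bay","stop","head","gate","gate_peg","reagent","dish","beaker"]:
        try:
            for d in spotter.boxes_of(t,p)[:3]:
                w=R.from_quat(p["attitude"]).apply(d["at"])+p["xyz"]
                print(t,d["score"],np.round(w,4))
        except Exception as e: print(t,e)
E
```

```text
pics
time 0.0
q [ 1.0655  0.5285  1.4339  0.      1.1814 -0.1785]
joint_velocities [-0.0002 -0.0008 -0.0004  0.0002  0.0017  0.0018]
joint_torque [-1.00000e-03 -4.40038e+01 -1.76592e+01  6.32000e-02  5.83000e-02
 -2.00000e-04]
position [0.2003 0.5913 0.2216]
tool_rot [ 1.627e-01  9.867e-01 -1.000e-03 -4.000e-04]
ft_force [0.2242 0.319  0.5135]
moment [-0.0433 -0.0051  0.014 ]
grip_width 0.087
side [[403.48579415   0.         278.24020354]
 [  0.         403.48579415 207.79874267]
 [  0.           0.           1.        ]] [-0.10781739  0.          0.          0.          0.        ] [0.30917772 0.69291492 0.75623743] [-0.18076786  0.89726398 -0.39669758  0.06979515]
carrier_fin 0.88 [0.6044 0.2495 0.0078]
carrier_mid 0.84 [0.5969 0.2474 0.0093]
tall_carrier_fin 0.9 [0.4396 0.2693 0.0303]
bay 0.77 [ 0.5029 -0.1556  0.0613]
bay 0.19 [ 0.4337 -0.5039  0.0912]
stop 0.57 [ 0.5057 -0.1521  0.0545]
head 0.95 [ 0.5357 -0.1783  0.0807]
gate_peg 0.75 [ 0.7048 -0.2346  0.0383]
reagent 0.9 [0.6145 0.4442 0.1   ]
dish 0.56 [0.4664 0.4284 0.0191]
beaker 0.64 [ 0.431  -0.5052  0.0896]
top [[436.96751569   0.         276.81878084]
 [  0.         436.96751569 207.80400292]
 [  0.           0.           1.        ]] [-0.11899135  0.          0.          0.          0.        ] [ 0.44667932 -0.0027887   1.40755126] [ 0.70757379 -0.70524844  0.02930946 -0.0332405 ]
carrier_fin 0.63 [0.6078 0.2411 0.0142]
carrier_mid 0.82 [0.6021 0.2408 0.0091]
tall_carrier_fin 0.63 [0.4528 0.2545 0.0247]
bay 0.59 [ 0.558  -0.1866  0.0389]
stop 0.81 [ 0.5574 -0.1826  0.0332]
head 0.64 [ 0.5422 -0.192   0.0774]
gate 0.4 [ 0.7076 -0.2339  0.0483]
reagent 0.69 [ 0.5403 -0.1907  0.0774]
reagent 0.59 [0.625  0.4189 0.1035]
dish 0.57 [0.4694 0.4236 0.0182]
beaker 0.93 [ 0.4515 -0.5039  0.0599]
```

View pics/side0.png

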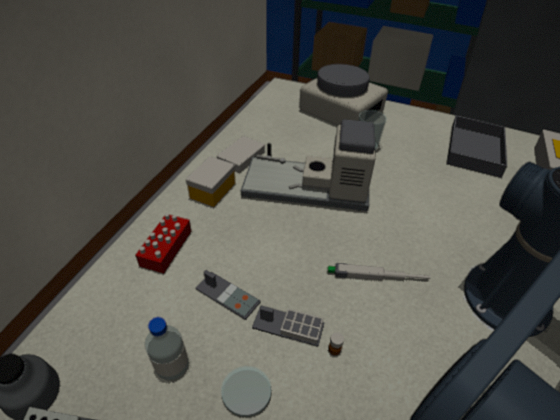

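View pics/top0.png

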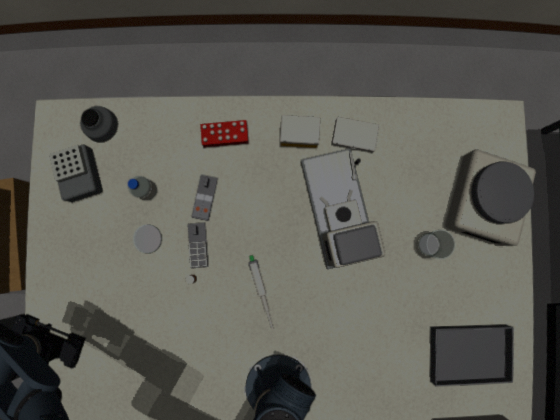

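The side view shows the flat-slide carrier at about (228,294), with its fin at (210,279). The tall one is at (290,323). The station is at (310,180) with the peg at (269,150). In the top view the carrier is at (204,197) and its fin at (206,182). The station bed is at (335,185), the housing at (355,245) and the peg at (357,161). I'll enlarge these areas.

```bash
cat > h.py <<'E'
import cv2,numpy as np
from scipy.spatial.transform import Rotation as R
from rig import robot,viewer,spotter
def proj(p,X):
    Rw=R.from_quat(p["attitude"]).as_matrix(); X=np.atleast_2d(np.asarray(X,float))
    c=(X-p["xyz"])@Rw
    return cv2.projectPoints(c,np.zeros(3),np.zeros(3),np.array(p["camera_matrix"]),np.array(p["distortion"]))[0][:,0]
def back(p,uv,z):
    uv=np.atleast_2d(np.asarray(uv,float))[:,None]
    n=cv2.undistortPoints(uv,np.array(p["camera_matrix"]),np.array(p["distortion"]))[:,0]
    d=R.from_quat(p["attitude"]).apply(np.c_[n,np.ones(len(n))])
    s=(z-p["xyz"][2])/d[:,2]
    return p["xyz"]+s[:,None]*d
def crop(p,x0,y0,w,h,s,name,draw=None):
    im=cv2.cvtColor(p["img"],cv2.COLOR_RGB2BGR)[y0:y0+h,x0:x0+w]
    im=cv2.resize(im,None,fx=s,fy=s,interpolation=cv2.INTER_CUBIC)
    im=cv2.convertScaleAbs(im,alpha=1.4,beta=10)
    for P,col in (draw or []):
        q=((proj(p,P)-[x0,y0]+.5)*s-.5)
        cv2.polylines(im,[np.round(q).astype(int)],False,col,1,cv2.LINE_AA)
    cv2.imwrite("pics/"+name,im)
def frame(x,y,yaw,z,pts):
    c,s=np.cos(yaw),np.sin(yaw); pts=np.atleast_2d(np.asarray(pts,float))
    return np.c_[x+c*pts[:,0]-s*pts[:,1],y+s*pts[:,0]+c*pts[:,1],z+pts[:,2]]
def savepic(p,n):
    np.save(n,np.array([p],dtype=object),allow_pickle=True)
def loadpic(n): return np.load(n,allow_pickle=True)[0]
E
python3 - <<'E'
from h import *
for n in ("side","top"):
    p=viewer.camera(n); savepic(p,f"{n}0.npy")
    if n=="top":
        crop(p,290,140,100,130,4.5,"tst.png"); crop(p,180,165,60,120,5,"tca.png")
    else:
        crop(p,225,110,160,110,5,"sst.png"); crop(p,185,260,150,90,5,"sca.png")
E
```

```text
(no output)
```

View pics/tst.png

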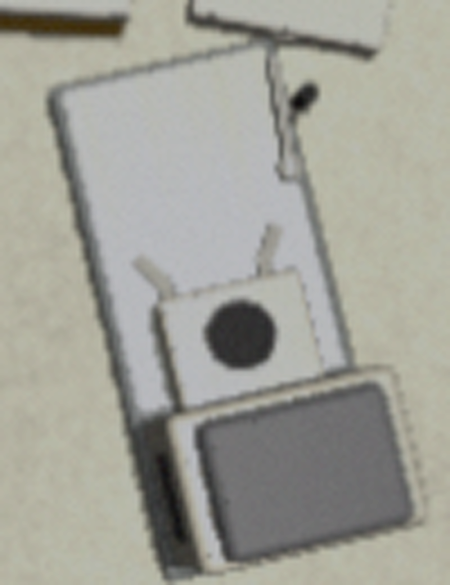

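View pics/tca.png

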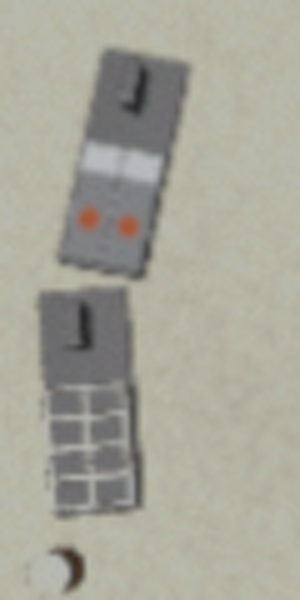

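View pics/sst.png

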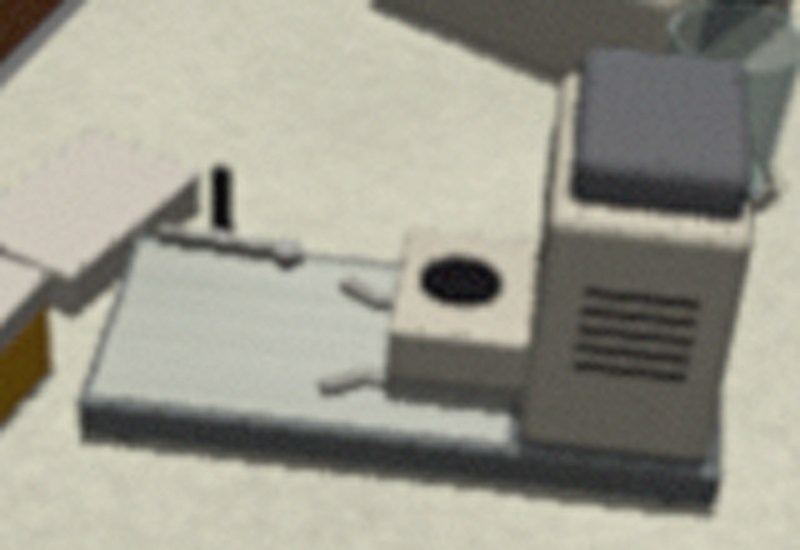

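View pics/sca.png

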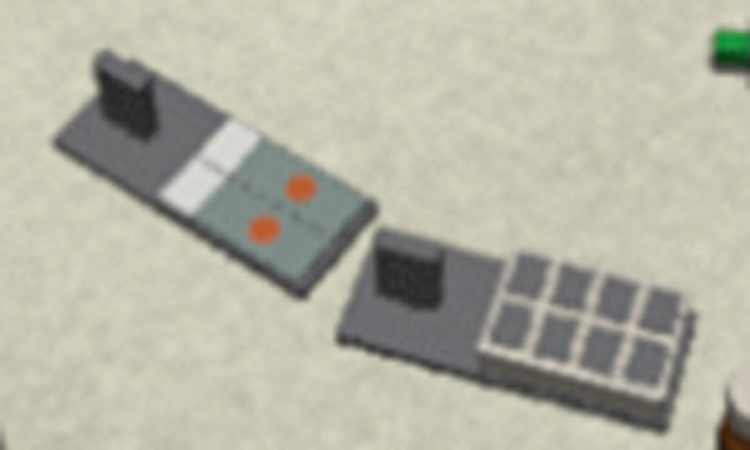

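```bash
cat > fit.py <<'E'
from h import *
from scipy.optimize import least_squares
P={n:loadpic(n+"0.npy") for n in("side","top")}
def px(c,x0,y0,s): return (np.array(c,float)+.5)/s-.5+[x0,y0]
T=lambda c:("top",px(c,180,165,5)); S=lambda c:("side",px(c,185,260,5))
car=[((-72,-29,8),T((105,48))),((-72,29,8),T((190,65))),((72,29,8),T((145,278))),((72,-29,8),T((57,263))),
 ((-72,29,8),S((55,138))),((72,29,8),S((300,287))),((72,-29,8),S((376,204)))]
# y sign: carrier yaw~168deg -> +y points world -y (image right)
car=[((a[0],-a[1] if 0 else a[1],a[2]),b) for a,b in car]
# side view: far side is -y world = carrier +y
car[4:]=[((-72,-29,8),S((55,138))),((72,-29,8),S((300,287))),((72,29,8),S((376,204)))]
T=lambda c:("top",px(c,290,140,4.5)); S=lambda c:("side",px(c,225,110,5))
bay=[((-6,-50,80),T((160,303))),((-6,50,80),T((300,268))),((-40,-45,36),T((138,260))),((-40,45,36),T((273,228))),
 ((-175,-82.5,30),T((53,92))),((-6,50,80),S((408,235))),((-6,-50,80),S((388,335))),((-40,45,36),S((345,286))),((-40,-45,36),S((322,385))),
 ((-175,-82.5,30),S((83,403))),((-175,82.5,30),S((143,234)))]
def run(obs,x0):
    def f(v):
        r=[]
        for a,(n,uv) in obs:
            r+=list(proj(P[n],frame(v[0],v[1],v[2],0,np.array(a)/1000))[0]-uv)
        return np.array(r)
    s=least_squares(f,x0,x_scale=[.01,.01,.1],loss="soft_l1")
    print(np.round(s.x,4),np.degrees(s.x[2])); print(np.round(f(s.x).reshape(-1,2),1).tolist()); return s.x
if __name__=="__main__":
    c=run(car,[.6,.24,2.93]); b=run(bay,[.57,-.18,3.37])
    np.save("fit.npy",np.r_[c,b])
    pk=lambda g:(np.array([-78.5+(-13.5*np.cos(g)+-45*np.sin(g)),70+(13.5*np.sin(g)-45*np.cos(g))])/1000)
    for g in(1.4,1.6,1.8): print(g,frame(*b,0,[[*pk(g),.08]]))
E
python3 fit.py
python3 - <<'E'
from h import *
f=np.load("fit.npy");c=f[:3];b=f[3:]
def box(fr,x0,x1,y0,y1,z):return frame(*fr,0,np.array([[x0,y0,z],[x1,y0,z],[x1,y1,z],[x0,y1,z],[x0,y0,z]])/1000)
for n in("top","side"):
    p=loadpic(n+"0.npy")
    G=(0,255,0);Rr=(0,0,255)
    dc=[(box(c,-72,72,-29,29,8),G),(box(c,-62,-34,-5,5,46),Rr)]
    db=[(box(b,-175,185,-82.5,82.5,30),G),(box(b,-6,72,-50,50,80),Rr),(box(b,72,72,-50,50,30),Rr)]
    for y in(-1,1): db.append((frame(*b,0,np.array([[-40,45*y,36],[-22,31*y,36],[72,31*y,36]])/1000),(255,0,0)))
    if n=="top": crop(p,180,165,60,120,5,"tca1.png",dc); crop(p,290,140,100,130,4.5,"tst1.png",db)
    else: crop(p,185,260,150,90,5,"sca1.png",dc); crop(p,225,110,160,110,5,"sst1.png",db)
im=[cv2.imread("pics/"+k) for k in("tca1.png","tst1.png")]
h=600;im=[cv2.copyMakeBorder(i,0,h-i.shape[0],0,0,0) for i in im];cv2.imwrite("pics/t1.png",np.hstack(im))
E
```

```text
[0.6046 0.2396 2.9414] 168.53107025745297
[[0.0, -0.3], [0.3, -0.2], [-0.2, 0.5], [-0.1, -0.1], [-1.4, -0.4], [0.2, 1.4], [0.9, -0.7]]
[ 0.5725 -0.1904  3.3689] 193.02313509660988
[[-0.8, 0.1], [-0.3, 0.7], [1.7, 0.2], [-0.8, 1.0], [-0.8, -0.6], [0.1, -1.7], [0.1, -0.9], [0.3, -0.0], [0.6, -1.0], [-1.4, -0.2], [-1.0, -0.1]]
1.4 [[ 0.71149098 -0.2358943   0.08      ]]
1.6 [[ 0.71155323 -0.24527472  0.08      ]]
1.8 [[ 0.70975064 -0.25448052  0.08      ]]
```

View pics/t1.png

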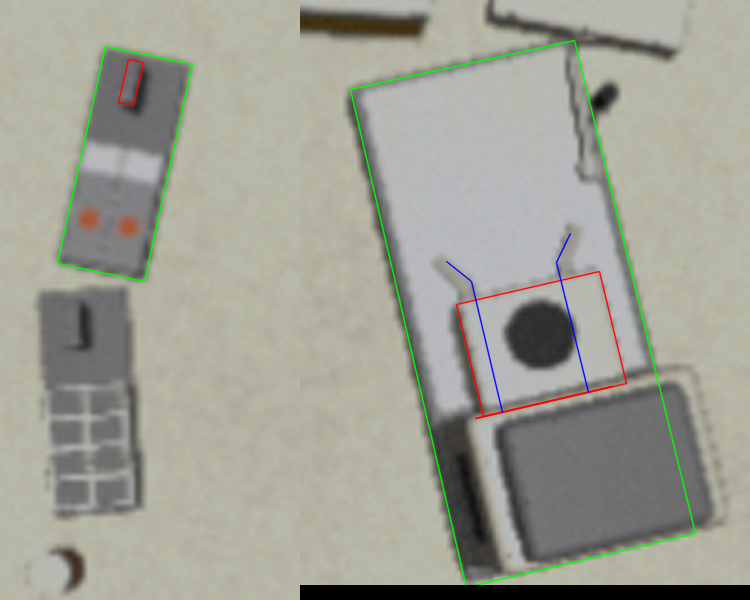

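View pics/sst1.png

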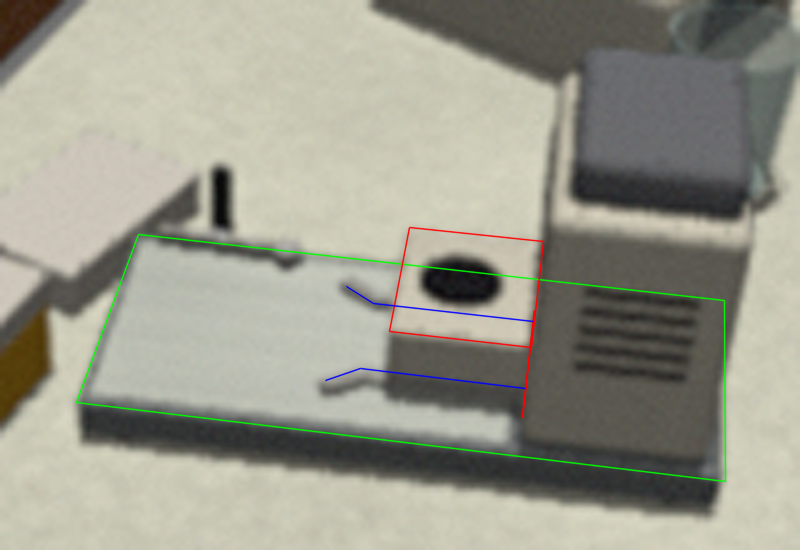

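View pics/sca1.png

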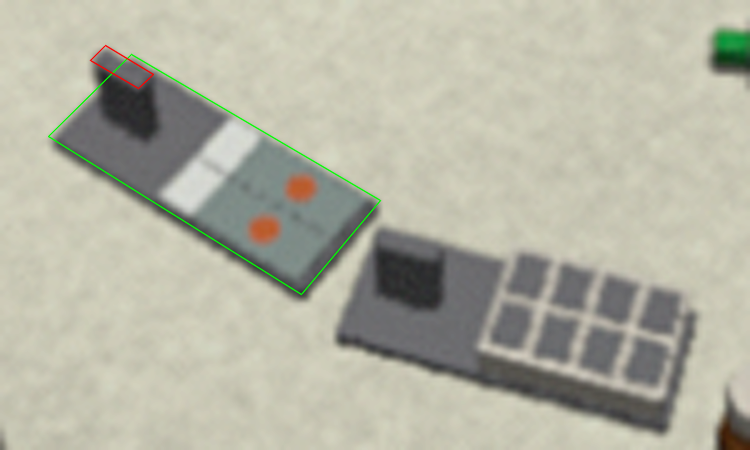

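```bash
cat >> h.py <<'E'
def delta(x,y,z,yaw,note=""):
    o=robot.get_obs(); r=R.from_quat(o["tool_rot"]); p=np.array(o["position"])
    tgt=R.from_matrix(np.array([[np.cos(yaw),np.sin(yaw),0],[np.sin(yaw),-np.cos(yaw),0],[0,0,-1]]))
    d=r.inv().apply(np.array([x,y,z])-p)/.04
    rv=(r.inv()*tgt).as_rotvec(degrees=True)/5
    print(note,"t",round(o["time"],2),"turn",np.round(rv,2),"shift",np.round(d,2),"F",np.round(o["ft_force"],1),"grip",round(o["grip_width"],4))
F=np.load("fit.npy")
def fin_tgt(): return frame(*F[:3],0,[[-.048,0,0]])[0][:2]
def bay_tgt(x,y=0): return frame(*F[3:],0,[[x,y,0]])[0][:2]
E
python3 - <<'E'
from h import *
p=loadpic("top0.npy")
q=back(p,(np.array([312,90.])+.5)/4.5-.5+[290,140],.08); print("peg",q)
b=F[3:]; l=R.from_euler('z',-b[2]).apply(q[0]-[b[0],b[1],0]); print(l, )
v=l[:2]-[-.0785,.07]; print(np.linalg.norm(v), "g",(np.arctan2(-45,-13.5)-np.arctan2(v[1],v[0]))%(2*np.pi))
print(fin_tgt()); delta(*fin_tgt(),.22,F[2])
E
```

```text
peg [[ 0.71496084 -0.24883716  0.08      ]]
[-0.12560381  0.08904692  0.08      ]
0.05080899312913546 g 1.6635993873292838
[0.65168957 0.2300307 ]
 t 1.3 turn [ 0.    0.   -1.45] shift [-13.58  -4.95   0.06] F [-0.4 -0.1 -0.4] grip 0.0868
```

```bash
python3 -m crank '0 0 -0.5 -1 -0.4 0 -1;0 0 -0.5 -1 -0.4 0 -1;0 0 -0.4 -1 -0.4 0 -1;0 0 0 -1 -0.4 0 -1;0 0 0 -1 -0.4 0 -1' && python3 -c "
from h import *
delta(*fin_tgt(),.22,F[2])"
```

```text
time: 1.92
position: [0.3768, 0.4646, 0.2228]
tool_rot: [0.096, 0.995, 0.001, 0.0]
ft_force: [0.5, 1.2, 0.3]
grip_width: 0.0873
 t 1.93 turn [0.03 0.   0.08] shift [-7.87 -4.44  0.06] F [0.5 1.2 0.3] grip 0.0873
```

```bash
python3 -m crank '0 0 0 -1 -0.55 0 -1;0 0 0 -1 -0.55 0 -1;0 0 0 -1 -0.55 0 -1;0 0 0 -1 -0.55 0 -1;0 0 0 -1 -0.55 0 -1' >/dev/null&& python3 -m crank '0 0 0 -1 -0.6 0 -1;0 0 0 -1 -0.5 0 -1;0 0 0 0 0 0 -1' && python3 -c "
from h import *
delta(*fin_tgt(),.1,F[2])"
```

```text
time: 2.92
position: [0.6333, 0.2502, 0.223]
tool_rot: [0.099, 0.995, 0.002, 0.002]
ft_force: [-0.2, -0.2, 0.1]
grip_width: 0.087
 t 2.92 turn [0.05 0.04 0.03] shift [-0.54 -0.42  3.07] F [-0.2 -0.2  0.1] grip 0.087
```

```bash
python3 -m crank '0.05 0 0 -0.55 -0.42 1 -1;0 0 0 0 0 1 -1;0 0 0 0 0 1 -1;0 0 0 0 0 0 -1'
python3 - <<'E'
from h import *
delta(*fin_tgt(),.013,F[2])
for n in ("top","side"):
    p=viewer.camera(n)
    if n=="top": crop(p,150,130,120,120,5,"t2.png")
    else: crop(p,160,220,150,110,5,"s2.png")
E
```

```text
time: 3.42
position: [0.6509, 0.2317, 0.1014]
tool_rot: [0.098, 0.995, 0.001, 0.002]
ft_force: [0.2, 0.2, 1.1]
grip_width: 0.0872
 t 3.42 turn [0.03 0.04 0.04] shift [-0.02 -0.04  2.21] F [0.2 0.2 1.1] grip 0.0872
```

View pics/t2.png

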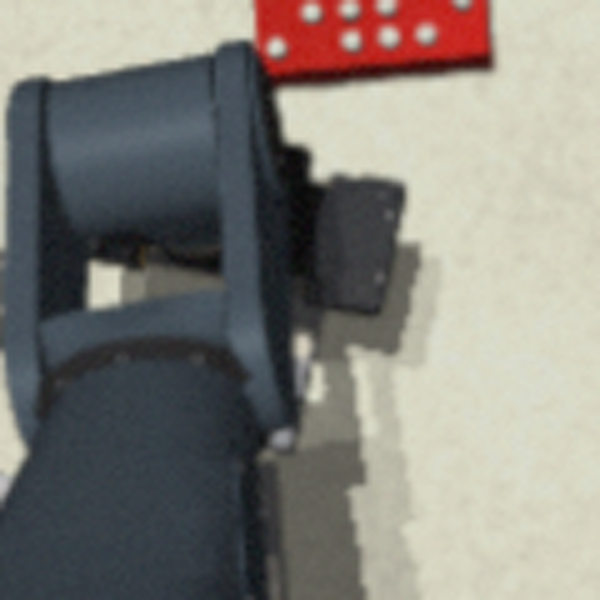

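View pics/s2.png

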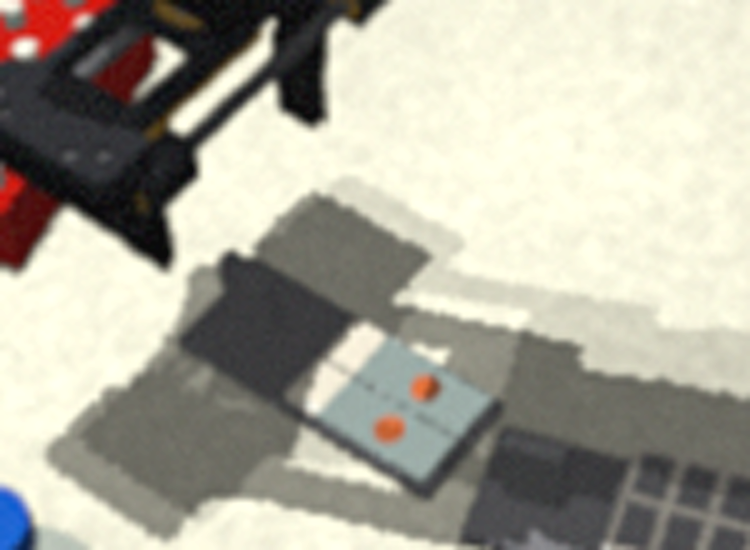

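The fingers in the side crop, at (310,110) and (160,255), straddle the fin at (255,285). I'll go down.

```bash
python3 -m crank '0 0 0 0 -0.04 0.9 -1;0 0 0 0 0 0.9 -0.3;0 0 0 0 0 0.35 -0.3;0 0 0 0 0 0 -0.3;0 0 0 0 0 0 -0.3' 25
python3 - <<'E'
from h import *
delta(*fin_tgt(),.013,F[2])
p=viewer.camera("side"); crop(p,160,220,150,110,5,"s3.png")
E
```

```text
time: 4.15
position: [0.6647, 0.2354, 0.032]
tool_rot: [0.097, 0.995, 0.006, 0.018]
ft_force: [0.7, 0.4, 0.4]
grip_width: 0.059
 t 4.15 turn [0.17 0.39 0.07] shift [ 0.31 -0.2   0.46] F [0.7 0.4 0.4] grip 0.059
```

View pics/s3.png

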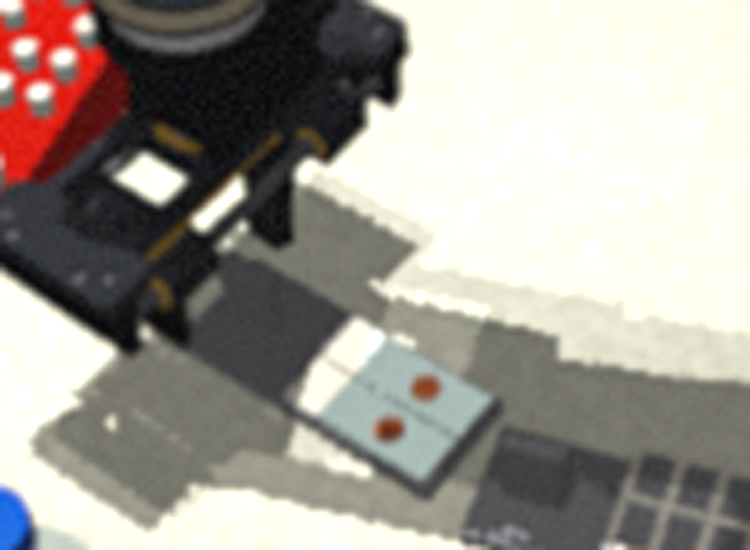

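Run:
```python
from h import *
o=robot.get_obs(); print(o["q"],o["joint_velocities"],o["joint_torque"],o["position"])
delta(*fin_tgt(),.05,F[2])
```

```text
[ 0.18161235  0.84614432  1.36931882  0.00189552  0.88820648 -1.19655178] [-3.26494062e-03  3.36599387e-03  4.34774201e-03  4.81814496e-05
 -3.38057540e-03 -1.28775659e-03] [-5.07484877e-02 -5.19184899e+01 -1.32718822e+01 -8.88037146e-03
 -6.56704782e-03 -2.91902302e-05] [0.66477242 0.23538884 0.03214317]
 t 4.2 turn [0.18 0.4  0.07] shift [ 0.28 -0.19 -0.46] F [0.3 0.2 0.1] grip 0.0578
```

```bash
python3 -m crank '0.18 0.4 0.07 0.28 -0.19 0 -0.3;0 0 0 0 0 0 -0.3;0 0 0 0 0 0 -0.3'
python3 - <<'E'
from h import *
delta(*fin_tgt(),.0135,F[2])
E
```

```text
time: 4.58
position: [0.6526, 0.2298, 0.0342]
tool_rot: [0.1, 0.995, -0.0, 0.0]
ft_force: [-0.9, -0.0, 0.0]
grip_width: 0.0569
 t 4.58 turn [-0.    0.01 -0.  ] shift [0.02 0.   0.52] F [-0.9 -0.   0. ] grip 0.0569
```

```bash
python3 -m crank '0 0 0 0.02 0 0.25 -0.3;0 0 0 0 0 0.25 -0.3;0 0 0 0 0 0 -0.3'
python3 - <<'E'
from h import *
delta(*fin_tgt(),.0135,F[2])
E
```

```text
time: 4.95
position: [0.6514, 0.2299, 0.0122]
tool_rot: [0.1, 0.995, -0.0, -0.0]
ft_force: [-1.0, 0.0, -0.8]
grip_width: 0.0564
 t 4.95 turn [-0.01 -0.   -0.  ] shift [-0.01  0.   -0.03] F [-1.   0.  -0.8] grip 0.0564
```

```bash
python3 -m crank '0 0 0 0 0 0 1;0 0 0 0 0 0 1;0 0 0 0 0 0 1;0 0 0 0 0 0 1;0 0 0 0 0 0 1' 25 && python3 -m crank '0 0 0 0 0 0 1;0 0 0 0 0 0 1;0 0 0 0 0 0 1'
```

```text
time: 5.58
position: [0.6517, 0.23, 0.0123]
tool_rot: [0.1, 0.995, -0.0, 0.0]
ft_force: [0.0, 0.2, 0.2]
grip_width: 0.0148
time: 5.95
position: [0.6518, 0.2301, 0.0124]
tool_rot: [0.1, 0.995, -0.0, 0.0]
ft_force: [-0.3, -0.6, -0.9]
grip_width: 0.0095
```

Gripped: the opening is 9.5 mm on the 10 mm fin. Next I'll lift slowly.

```bash
python3 -m crank '0 0 0 0 0 -0.4 1;0 0 0 0 0 -0.6 1;0 0 0 0 0 -0.6 1;0 0 0 0 0 -0.6 1;0 0 0 0 0 0 1' 30
python3 - <<'E'
from h import *
delta(*bay_tgt(-.153),.12,F[5])
for n in ("top","side"):
    p=viewer.camera(n)
    if n=="top": crop(p,150,120,120,120,5,"t4.png")
    else: crop(p,160,220,150,110,5,"s4.png")
E
```

```text
time: 6.58
position: [0.6518, 0.23, 0.1055]
tool_rot: [0.1, 0.995, -0.0, 0.001]
ft_force: [-0.1, -0.3, -1.7]
grip_width: 0.0099
 t 6.58 turn [-0.01  0.01 -4.9 ] shift [-3.63 -9.11 -0.35] F [-0.1 -0.3 -1.7] grip 0.0099
```

View pics/s4.png

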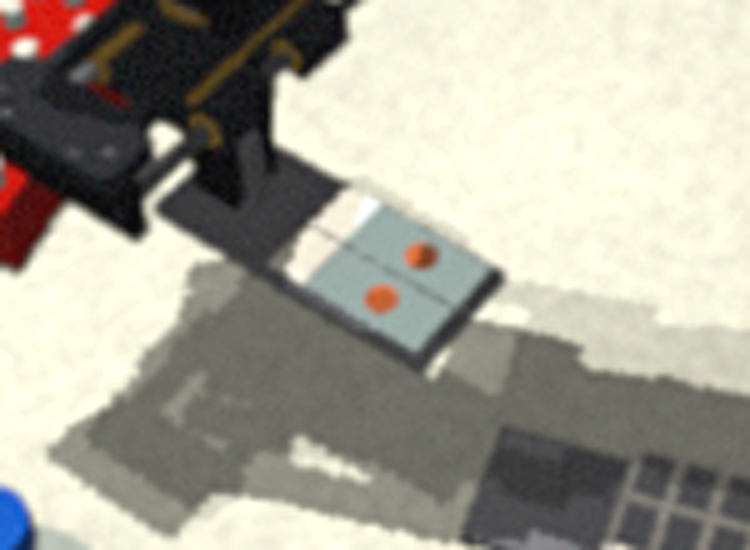

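```bash
python3 -m crank '0 0 -0.5 -0.3 -0.6 -0.2 1;0 0 -0.7 -0.3 -0.8 -0.2 1;0 0 -0.7 -0.2 -0.8 -0.2 1;0 0 -0.7 -0.1 -0.8 0 1;0 0 -0.7 0 -0.8 0 1'
python3 - <<'E'
from h import *
delta(*bay_tgt(-.153),.12,F[5])
E
```

```text
time: 7.3
position: [0.668, 0.0722, 0.119]
tool_rot: [-0.051, 0.999, -0.0, -0.01]
ft_force: [0.3, -0.3, -2.8]
grip_width: 0.0096
 t 7.3 turn [ 0.02 -0.22 -1.43] shift [-0.75 -5.81 -0.04] F [ 0.3 -0.3 -2.8] grip 0.0096
```

```bash
python3 -m crank '0 -0.1 -0.5 -0.2 -0.8 -0.1 1;0 -0.1 -0.5 -0.2 -0.8 -0.1 1;0 0 -0.4 -0.2 -0.8 0 1;0 0 0 -0.1 -0.8 0 1;0 0 0 0 -0.7 0 1'
python3 - <<'E'
from h import *
delta(*bay_tgt(-.153),.12,F[5])
E
```

```text
time: 7.92
position: [0.7186, -0.0812, 0.1168]
tool_rot: [-0.114, 0.993, 0.003, -0.009]
ft_force: [-0.1, 0.5, -0.8]
grip_width: 0.0099
 t 7.92 turn [ 0.1  -0.19  0.01] shift [ 0.35 -1.84 -0.09] F [-0.1  0.5 -0.8] grip 0.0099
```

```bash
python3 -m crank '0.1 -0.2 0 0.15 -0.7 -0.05 1;0 0 0 0.1 -0.7 0 1;0 0 0 0.1 -0.4 0 1;0 0 0 0 0 0 1'
python3 - <<'E'
from h import *
delta(*bay_tgt(-.153),.12,F[5])
for n in ("top","side"):
    p=viewer.camera(n); savepic(p,n+"5.npy")
    if n=="top": crop(p,280,100,120,180,3.3,"t5.png")
    else: crop(p,180,90,200,130,4,"s5.png")
E
```

```text
time: 8.43
position: [0.7185, -0.1589, 0.1136]
tool_rot: [-0.112, 0.994, 0.002, -0.003]
ft_force: [0.2, -0.9, -1.1]
grip_width: 0.0098
 t 8.43 turn [ 0.06 -0.07 -0.02] shift [-0.09  0.06 -0.16] F [ 0.2 -0.9 -1.1] grip 0.0098
```

View pics/t5.png

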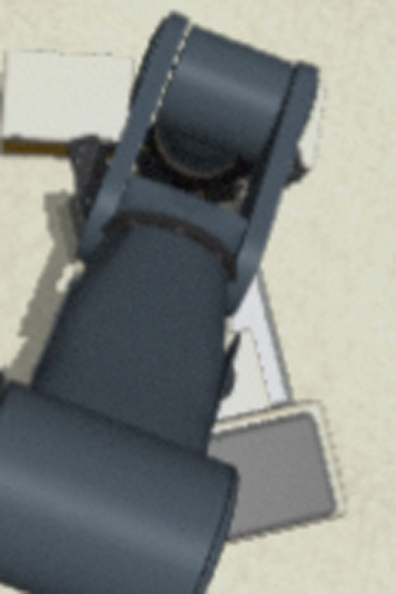

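View pics/s5.png

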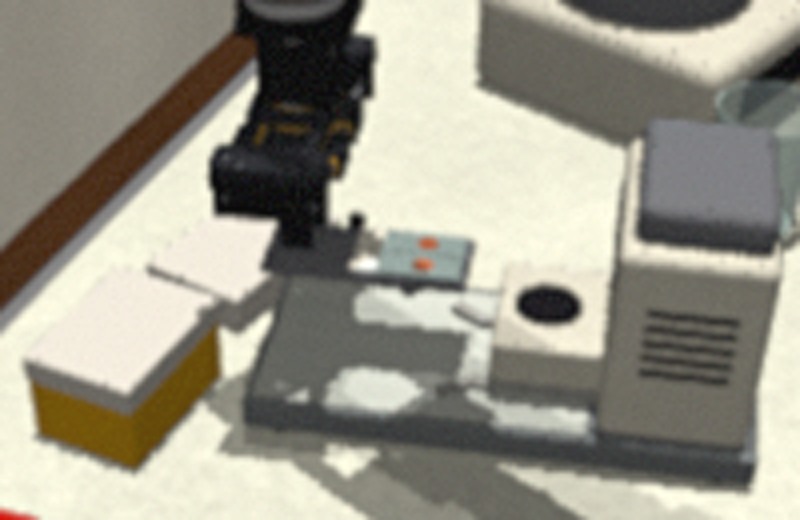

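```bash
cat > ov.py <<'E'
from h import *
import sys
def car_lines(o,dz=.0124):
    yaw=R.from_quat(o["tool_rot"]).as_matrix(); yaw=np.arctan2(yaw[1,0],yaw[0,0])
    x,y,z=o["position"]; z-=dz
    def box(x0,x1,y0,y1,h):return frame(x,y,yaw,z,np.array([[x0,y0,h],[x1,y0,h],[x1,y1,h],[x0,y1,h],[x0,y0,h]])/1000+[.048,0,0])
    return [(box(-72,72,-29,29,8),(0,255,0))]
E
python3 - <<'E'
from ov import *
p=loadpic("side5.npy"); o=robot.get_obs()
b=F[3:]
L=car_lines(o)
L.append((frame(*b,0,np.array([[-6,-50,80],[-6,50,80],[72,50,80],[72,-50,80],[-6,-50,80]])/1000),(0,0,255)))
crop(p,230,130,120,90,6.5,"s5b.png",L)
E
```

```text
(no output)
```

View pics/s5b.png

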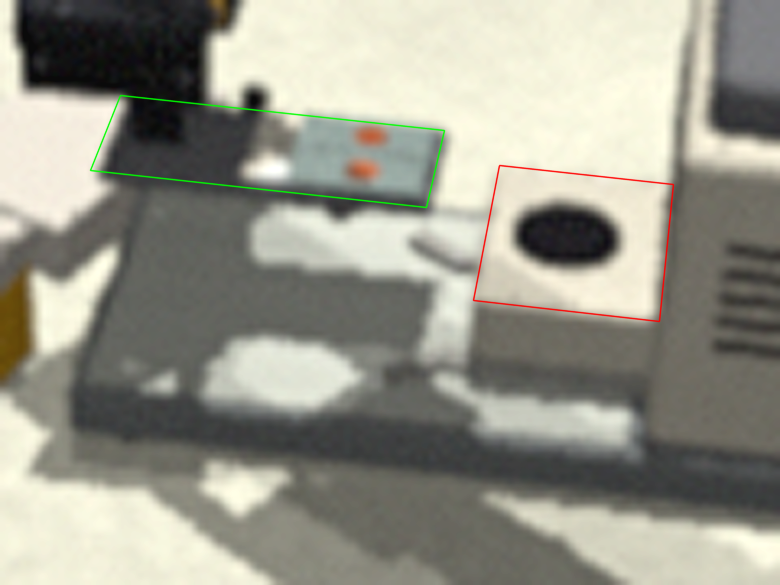

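```bash
python3 -m crank '0.06 -0.07 0 -0.09 0.06 0.3 1;0 0 0 0 0 0.4 1;0 0 0 0 0 0.4 1;0 0 0 0 0 0.2 1;0 0 0 0 0 0 1'
python3 - <<'E'
from h import *
delta(*bay_tgt(-.153),.0424,F[5])
E
```

```text
time: 9.15
position: [0.7206, -0.1488, 0.0563]
tool_rot: [-0.116, 0.993, 0.001, -0.001]
ft_force: [-0.0, 0.2, -1.0]
grip_width: 0.0096
 t 9.15 turn [ 0.03 -0.03  0.05] shift [ 0.02 -0.18  0.35] F [-0.   0.2 -1. ] grip 0.0096
```

```bash
python3 -m crank '0.03 -0.03 0.05 0.02 -0.18 0 1;0 0 0 0 0 0 1'
python3 - <<'E'
from ov import *
delta(*bay_tgt(-.153),.0424,F[5])
p=viewer.camera("side");o=robot.get_obs()
savepic(p,"side6.npy")
b=F[3:]
L=car_lines(o)
crop(p,230,130,120,90,6.5,"s6.png",L)
E
```

```text
time: 9.4
position: [0.7222, -0.157, 0.057]
tool_rot: [-0.113, 0.994, -0.0, 0.001]
ft_force: [-0.9, 0.4, -1.3]
grip_width: 0.0098
 t 9.4 turn [-0.01  0.02 -0.01] shift [0.01 0.03 0.36] F [-0.9  0.4 -1.3] grip 0.0098
```

View pics/s6.png

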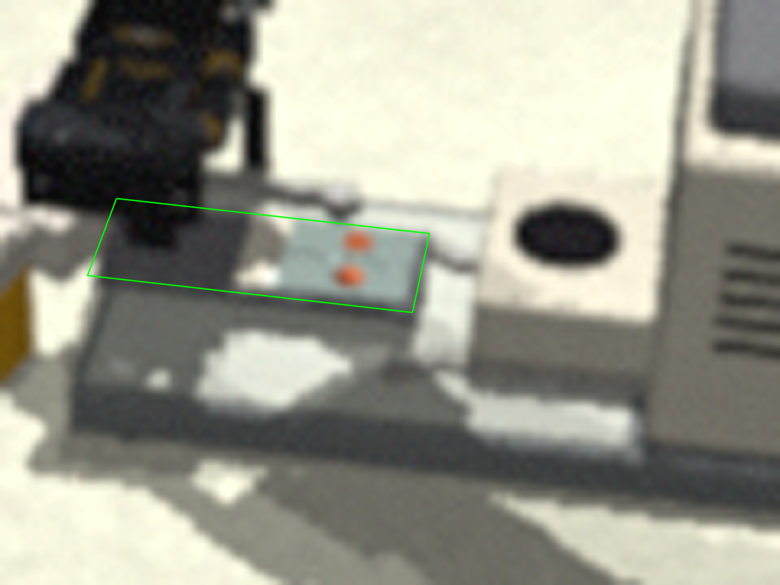

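```bash
python3 -m crank '0 0 0 0.01 0.03 0.15 1;0 0 0 0 0 0.1 1;0 0 0 0 0 0.05 1;0 0 0 0 0 0 1;0 0 0 0 0 0 1'
python3 - <<'E'
from ov import *
delta(*bay_tgt(-.153),.0424,F[5])
E
```

```text
time: 10.07
position: [0.7219, -0.1556, 0.0451]
tool_rot: [-0.113, 0.994, -0.0, 0.001]
ft_force: [0.2, -1.2, -1.7]
grip_width: 0.0099
 t 10.07 turn [-0.01  0.03 -0.01] shift [ 0.01 -0.01  0.07] F [ 0.2 -1.2 -1.7] grip 0.0099
```

```bash
python3 -m crank '0 0.02 0 0 0 0.05 1;0 0 0 0 0 0.04 1;0 0 0 0 0 0 1;0 0 0 0 0 0 1'
python3 - <<'E'
from ov import *
delta(*bay_tgt(-.153),.0424,F[5])
E
```

```text
time: 10.58
position: [0.7222, -0.1556, 0.0424]
tool_rot: [-0.113, 0.994, -0.001, 0.001]
ft_force: [0.7, 0.3, -0.9]
grip_width: 0.0101
 t 10.57 turn [-0.02  0.02 -0.  ] shift [ 0.02 -0.    0.  ] F [ 0.7  0.3 -0.9] grip 0.0101
```

```bash
python3 -m crank '0 0 0 0 0 0.05 1;0 0 0 0 0 0 1;0 0 0 0 0 0 1' ; python3 -m crank '0 0 0 0 0 0.04 1;0 0 0 0 0 0 1;0 0 0 0 0 0 1'
```

```text
time: 10.95
position: [0.7224, -0.1557, 0.0425]
tool_rot: [-0.113, 0.994, -0.001, 0.001]
ft_force: [-0.2, 0.0, -0.2]
grip_width: 0.0097
time: 11.32
position: [0.7225, -0.1558, 0.0424]
tool_rot: [-0.113, 0.994, -0.001, 0.001]
ft_force: [-0.0, 0.8, 1.0]
grip_width: 0.0098
```

```bash
python3 -m crank '0 0 0 0 0 0 0.5;0 0 0 0 0 0 0.5;0 0 0 0 0 0 0.5;0 0 0 0 0 0 0.5'
python3 - <<'E'
from ov import *
delta(*bay_tgt(-.153),.0434,F[5])
p=viewer.camera("side");o=robot.get_obs()
savepic(p,"side7.npy")
L=car_lines(o)
crop(p,230,130,120,90,6.5,"s7.png",L)
E
```

```text
time: 11.82
position: [0.7228, -0.1559, 0.0415]
tool_rot: [-0.113, 0.994, -0.001, 0.001]
ft_force: [0.1, -0.1, -0.3]
grip_width: 0.0216
 t 11.82 turn [-0.03  0.02 -0.  ] shift [ 0.03  0.01 -0.05] F [ 0.1 -0.1 -0.3] grip 0.0216
```

View pics/s7.png

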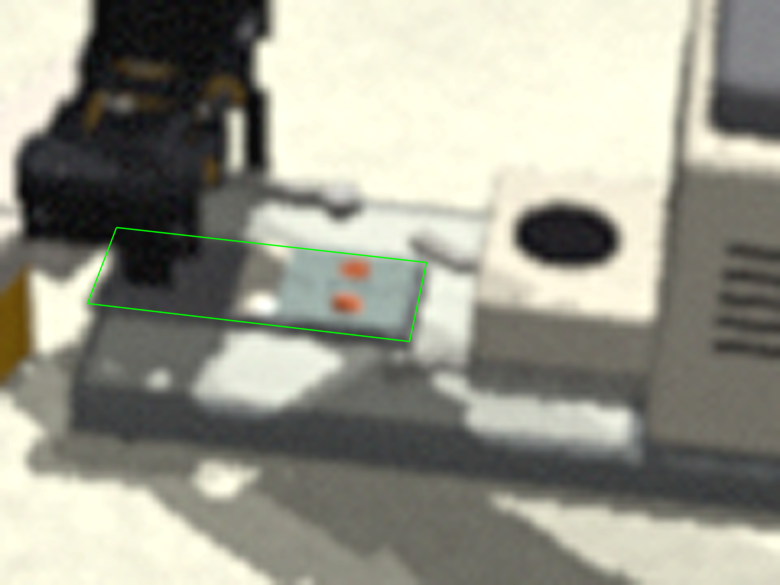

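```bash
python3 -m crank '-0.03 0.02 0 0 0 0 1;0 0 0 0 0 0 1;0 0 0 0 0 0 1;0 0 0 0 0 0 1' 20; python3 -m crank '0 0 0 0.15 0 0 1;0 0 0 0.2 0 0 1;0 0 0 0.2 0 0 1;0 0 0 0 0 0 1;0 0 0 0 0 0 1'
python3 - <<'E'
from ov import *
delta(*bay_tgt(-.048),.0424,F[5])
p=viewer.camera("side");o=robot.get_obs()
L=car_lines(o)
crop(p,230,130,120,90,6.5,"s8.png",L)
p=viewer.camera("top")
crop(p,290,140,100,130,4.5,"t8.png",L)
E
```

```text
time: 12.38
position: [0.7228, -0.1559, 0.0415]
tool_rot: [-0.113, 0.994, 0.0, 0.0]
ft_force: [0.9, 0.9, 0.3]
grip_width: 0.0098
time: 13.0
position: [0.6994, -0.1613, 0.0414]
tool_rot: [-0.113, 0.994, 0.0, -0.0]
ft_force: [0.7, -0.1, -0.8]
grip_width: 0.0097
 t 13.0 turn [ 0.01 -0.   -0.01] shift [ 2.05  0.   -0.02] F [ 0.7 -0.1 -0.8] grip 0.0097
```

View pics/s8.png

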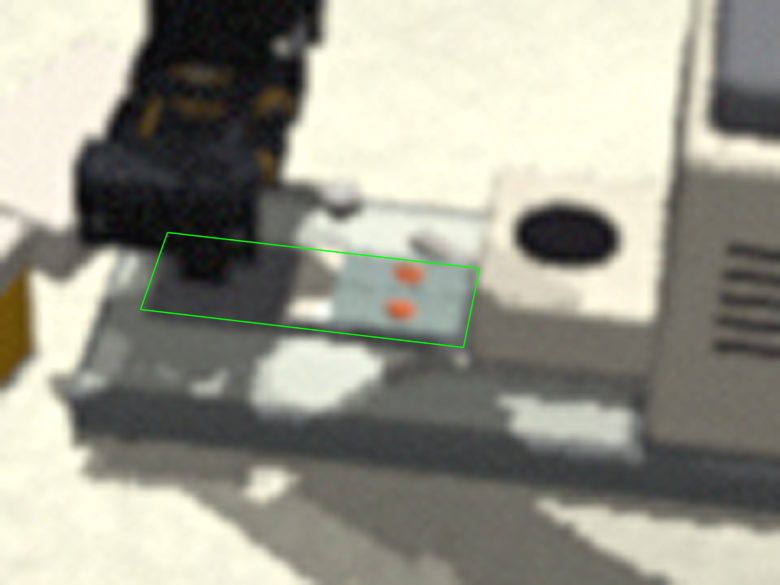

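View pics/t8.png

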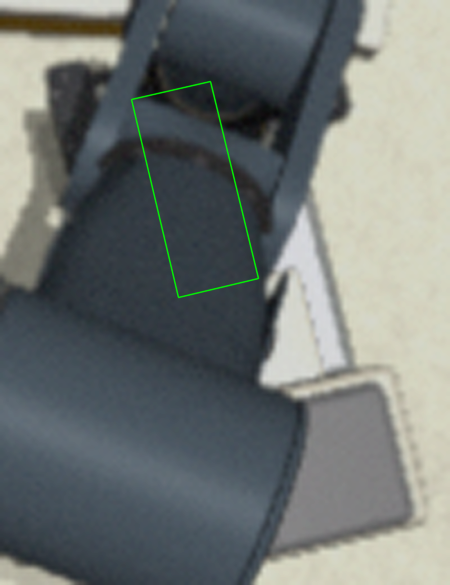

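```bash
python3 -m crank '0 0 0 0.15 0 0 1;0 0 0 0.2 0 0 1;0 0 0 0.1 0 0 1;0 0 0 0 0 0 1;0 0 0 0 0 0 1'
python3 - <<'E'
from ov import *
delta(*bay_tgt(-.048),.0424,F[5])
p=viewer.camera("side");o=robot.get_obs()
L=car_lines(o)
crop(p,230,130,120,90,6.5,"s9.png",[])
E
```

```text
time: 13.72
position: [0.6809, -0.1656, 0.0414]
tool_rot: [-0.113, 0.994, 0.0, 0.0]
ft_force: [0.3, 0.4, -0.3]
grip_width: 0.0102
 t 13.72 turn [ 0.01  0.   -0.  ] shift [ 1.58  0.01 -0.02] F [ 0.3  0.4 -0.3] grip 0.0102
```

View pics/s9.png

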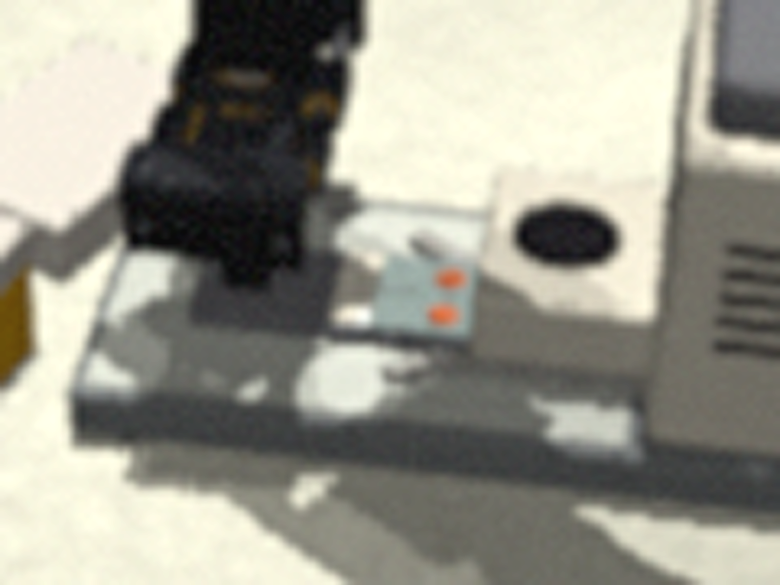

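```bash
python3 -m crank '0 0 0 0.15 0 0 1;0 0 0 0.2 0 0 1;0 0 0 0.15 0 0 1;0 0 0 0 0 0 1;0 0 0 0 0 0 1' ; python3 -m crank '0 0 0 0.15 0 0 1;0 0 0 0.2 0 0 1;0 0 0 0.15 0 0 1;0 0 0 0 0 0 1;0 0 0 0 0 0 1' ; python3 -c "
from ov import *
delta(*bay_tgt(-.048),.0424,F[5])"
```

```text
time: 14.4
position: [0.6598, -0.1704, 0.0415]
tool_rot: [-0.113, 0.994, 0.0, -0.0]
ft_force: [0.3, -0.1, -0.6]
grip_width: 0.0098
time: 15.02
position: [0.6388, -0.1753, 0.0415]
tool_rot: [-0.113, 0.994, 0.0, -0.0]
ft_force: [0.8, 0.2, -0.4]
grip_width: 0.0102
 t 15.03 turn [ 0.01 -0.01 -0.  ] shift [ 0.5   0.01 -0.02] F [ 0.8  0.2 -0.4] grip 0.0102
```

```bash
python3 -m crank '0 0 0 0.15 0 0 1;0 0 0 0.15 0 0 1;0 0 0 0.08 0 0 1;0 0 0 0 0 0 1;0 0 0 0 0 0 1' ; python3 -m crank '0 0 0 0.05 0 0 1;0 0 0 0.05 0 0 1;0 0 0 0 0 0 1' ; python3 -c "
from ov import *
delta(*bay_tgt(-.048),.0424,F[5])"
```

```text
time: 15.65
position: [0.6231, -0.1789, 0.0414]
tool_rot: [-0.113, 0.994, 0.0, -0.0]
ft_force: [1.1, 0.2, -0.8]
grip_width: 0.0102
time: 16.02
position: [0.6224, -0.1794, 0.0423]
tool_rot: [-0.113, 0.994, -0.0, 0.003]
ft_force: [0.3, 1.4, -0.4]
grip_width: 0.0097
 t 16.02 turn [-0.01  0.07 -0.01] shift [ 0.08  0.01 -0.  ] F [ 0.3  1.4 -0.4] grip 0.0097
```

```bash
python3 -m crank '0 0.07 0 0 0 0 1;0 0 0 0.1 0 0 1'
python3 - <<'E'
from ov import *
delta(*bay_tgt(-.048),.0424,F[5])
p=viewer.camera("side");o=robot.get_obs()
b=F[3:]
L=[(frame(*b,.030,np.array([[-72,-29,8],[72,-29,8],[72,29,8],[-72,29,8],[-72,-29,8]])/1000),(0,255,0))]
crop(p,230,130,120,90,6.5,"s10.png",[])
crop(p,230,130,120,90,6.5,"s10b.png",L)
E
```

```text
time: 16.27
position: [0.6224, -0.1801, 0.0429]
tool_rot: [-0.112, 0.994, -0.001, 0.004]
ft_force: [12.2, 5.8, 0.1]
grip_width: 0.01
 t 16.27 turn [-0.04  0.1  -0.04] shift [0.07 0.03 0.01] F [12.2  5.8  0.1] grip 0.01
```

View pics/s10.png

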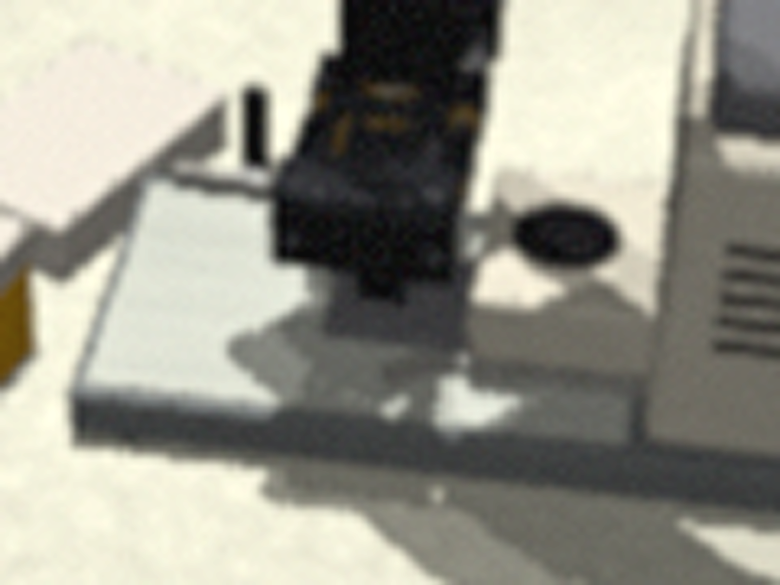

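View pics/s10b.png

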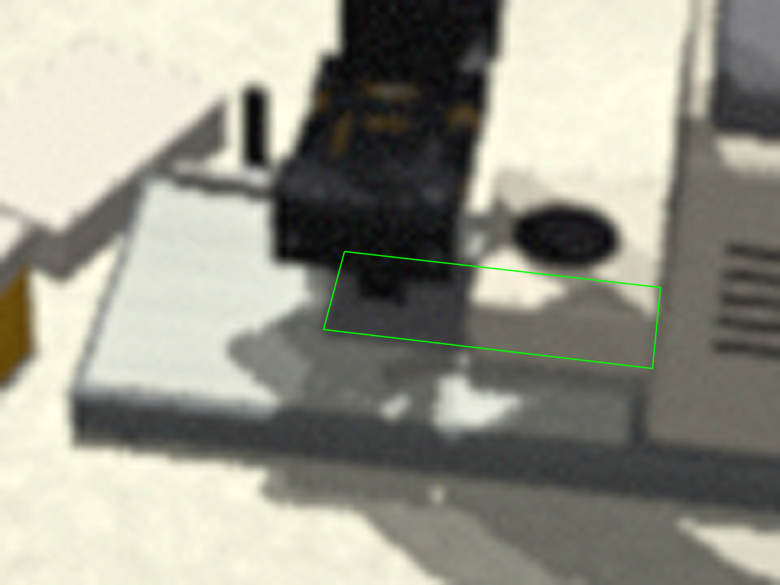

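```bash
python3 -m crank '0 0 0 0 0 0 0.4;0 0 0 0 0 0 0.4;0 0 0 0 0 0 0.4;0 0 0 0 0 0 0.4' ; python3 -m crank '-0.04 0.1 -0.04 0.07 0.03 0.02 0.4;0 0 0 0 0 0 0.4;0 0 0 0 0 0 0.4';python3 -c "
from ov import *
delta(*bay_tgt(-.048),.0424,F[5])"
```

```text
time: 16.82
position: [0.6196, -0.1804, 0.0427]
tool_rot: [-0.112, 0.994, -0.001, 0.002]
ft_force: [0.8, -0.5, 0.2]
grip_width: 0.026
time: 17.2
position: [0.6158, -0.1799, 0.0417]
tool_rot: [-0.114, 0.993, 0.001, -0.004]
ft_force: [0.0, -0.4, -0.1]
grip_width: 0.0259
 t 17.2 turn [ 0.02 -0.08  0.02] shift [-0.09 -0.01 -0.02] F [ 0.  -0.4 -0.1] grip 0.0259
```

```bash
python3 -m crank '0.02 -0.08 0.02 -0.1 0 0 0.4;0 0 0 0 0 0 1;0 0 0 0 0 0 1;0 0 0 0 0 0 1;0 0 0 0 0 0 1' 15; python3 -m crank '0 0 0 0.1 0 0 1'; python3 -m crank '0 0 0 0.1 0 0 1';python3 -c "
from ov import *
delta(*bay_tgt(-.048),.0424,F[5])"
```

```text
time: 17.82
position: [0.6202, -0.179, 0.0417]
tool_rot: [-0.113, 0.994, -0.0, 0.0]
ft_force: [0.3, -1.0, 0.2]
grip_width: 0.01
time: 17.95
position: [0.6199, -0.1796, 0.0425]
tool_rot: [-0.112, 0.994, -0.001, 0.004]
ft_force: [10.1, 5.5, 0.4]
grip_width: 0.01
time: 18.08
position: [0.62, -0.1799, 0.0437]
tool_rot: [-0.111, 0.994, -0.001, 0.009]
ft_force: [6.6, 4.6, 0.6]
grip_width: 0.0102
 t 18.07 turn [-0.05  0.2  -0.05] shift [0.02 0.01 0.03] F [6.6 4.6 0.6] grip 0.0102
```

```bash
python3 -m crank '0 0 0 0 0 0 0.3;0 0 0 0 0 0 0.3;0 0 0 0 0 0 0.3;0 0 0 0 0 0 0.3' ; python3 -m crank '0 0 0 0 0 -0.3 0.3;0 0 0 0 0 -0.5 0.3;0 0 0 0 0 -0.7 0.3;0 0 0 0 0 -0.7 0.3;0 0 0 0 0 -0.5 0.3';python3 - <<'E'
from ov import *
delta(*bay_tgt(-.048),.15,F[5])
E
```

```text
time: 18.58
position: [0.6188, -0.1799, 0.0435]
tool_rot: [-0.111, 0.994, -0.001, 0.008]
ft_force: [0.3, 0.9, 0.3]
grip_width: 0.0294
time: 19.2
position: [0.6157, -0.1799, 0.1554]
tool_rot: [-0.111, 0.994, 0.0, 0.006]
ft_force: [-0.4, -0.6, 0.3]
grip_width: 0.0304
 t 19.2 turn [-0.01  0.14 -0.05] shift [-0.09 -0.01  0.14] F [-0.4 -0.6  0.3] grip 0.0304
```

Run:
```python
from ov import *
def pk(g): return (np.array([-78.5+(-13.5*np.cos(g)-45*np.sin(g)),70+(13.5*np.sin(g)-45*np.cos(g))])/1000)
pt=bay_tgt(*pk(1.65)); print(pt)
delta(*pt,.15,F[5])
p=viewer.camera("side"); savepic(p,"side11.npy")
for d in spotter.boxes_of("gate_peg",p)[:2]: print(d["score"],R.from_quat(p["attitude"]).apply(d["at"])+p["xyz"])
L=[]
for g in(1.5,1.6,1.7,1.8):
    q=bay_tgt(*pk(g)); L.append((np.array([[*q,.04],[*q,.08]]),(0,int(255*(g-1.4)/.4),255)))
crop(p,230,120,120,90,6.5,"s11.png",L)
```

```text
[ 0.71127586 -0.24760711]
 t 19.2 turn [-0.01  0.14 -0.05] shift [-1.96 -2.18  0.16] F [-0.4 -0.6  0.3] grip 0.0304
0.73 [ 0.53640864 -0.17571767  0.08415881]
0.64 [ 0.70858025 -0.23791461  0.04132497]
```

View pics/s11.png

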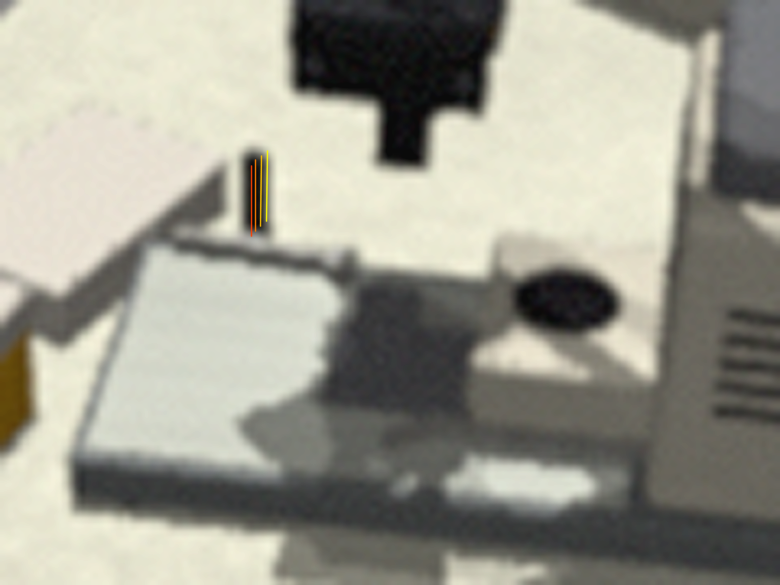

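```bash
python3 -m crank '0 0.14 0 -0.6 -0.7 0 -0.15;0 0 0 -0.6 -0.7 0 -0.15;0 0 0 -0.6 -0.6 0 -0.15;0 0 0 -0.1 -0.1 0 -0.15;0 0 0 0 0 0 -0.15';python3 - <<'E'
from ov import *
delta(.7128,-.2465,.055,F[5])
p=viewer.camera("side")
crop(p,210,100,140,100,5.5,"s12.png")
E
```

```text
time: 19.92
position: [0.7079, -0.245, 0.1538]
tool_rot: [-0.111, 0.994, 0.001, -0.002]
ft_force: [-0.3, 0.6, 0.1]
grip_width: 0.0496
 t 19.93 turn [ 0.02 -0.04 -0.05] shift [-0.12 -0.07  2.47] F [-0.3  0.6  0.1] grip 0.0496
```

View pics/s12.png

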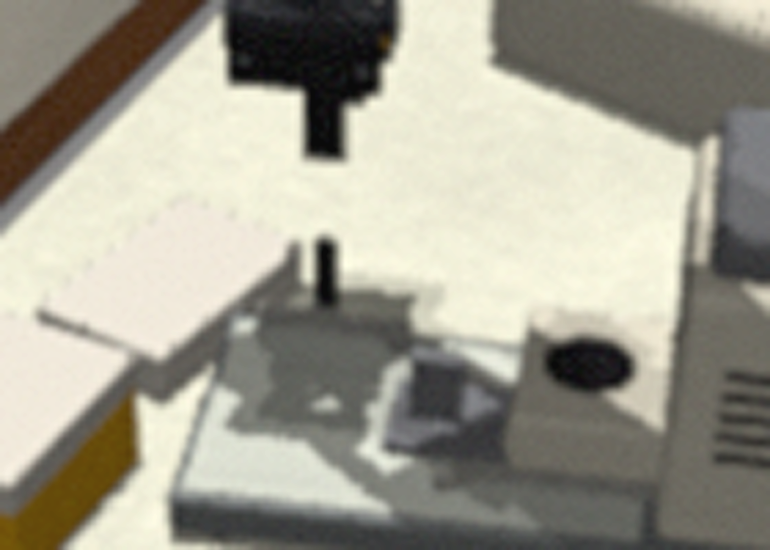

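```bash
python3 -m crank '0 0 0 -0.1 -0.07 0.3 -0.15;0 0 0 0 0 0.5 -0.15;0 0 0 0 0 0.5 -0.15;0 0 0 0 0 0 -0.15;0 0 0 0 0 0 -0.15';python3 - <<'E'
from ov import *
delta(.7128,-.2465,.055,F[5])
p=viewer.camera("side")
crop(p,210,100,140,100,5.5,"s13.png")
E
```

```text
time: 20.6
position: [0.7088, -0.244, 0.0962]
tool_rot: [-0.112, 0.994, 0.003, -0.005]
ft_force: [0.3, 0.8, 0.1]
grip_width: 0.05
 t 20.6 turn [ 0.07 -0.1  -0.03] shift [-0.09 -0.09  1.03] F [0.3 0.8 0.1] grip 0.05
```

View pics/s13.png

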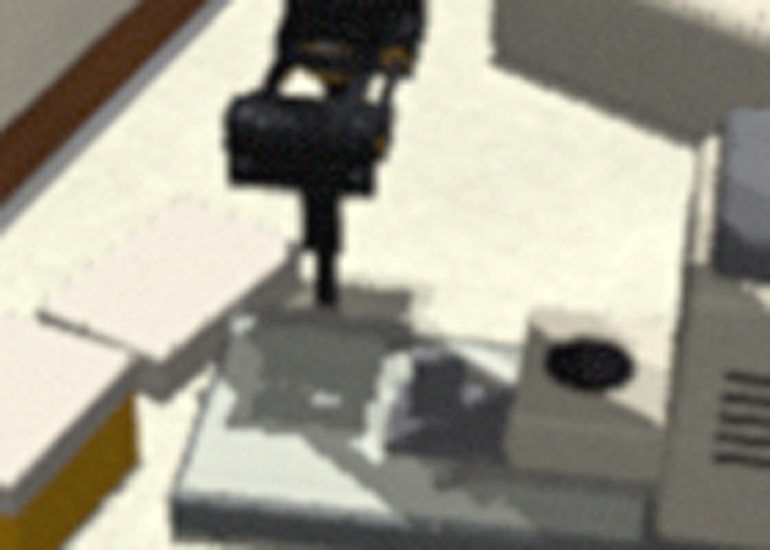

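```bash
python3 -m crank '0.07 -0.1 0 -0.09 -0.09 0.2 -0.15;0 0 0 0 0 0.3 -0.15;0 0 0 0 0 0.3 -0.15;0 0 0 0 0 0.1 -0.15;0 0 0 0 0 0 -0.15';python3 - <<'E'
from ov import *
delta(.7128,-.2465,.055,F[5])
p=viewer.camera("side")
crop(p,210,100,140,100,5.5,"s14.png")
E
```

```text
time: 21.28
position: [0.7137, -0.2472, 0.0584]
tool_rot: [-0.112, 0.994, -0.001, 0.001]
ft_force: [-0.4, -0.4, -0.2]
grip_width: 0.0501
 t 21.27 turn [-0.01  0.02 -0.04] shift [0.02 0.02 0.09] F [-0.4 -0.4 -0.2] grip 0.0501
```

View pics/s14.png

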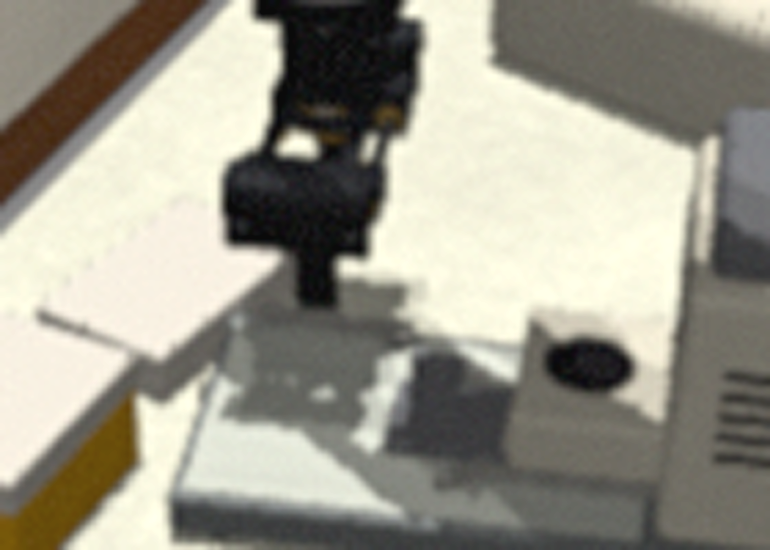

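```bash
python3 -m crank '0 0 0 0.02 0.02 0.1 -0.15;0 0 0 0 0 0 1;0 0 0 0 0 0 1;0 0 0 0 0 0 1;0 0 0 0 0 0 1' 6;python3 -m crank '0 0 0 0 0 0 1;0 0 0 0 0 0 1;0 0 0 0 0 0 1';python3 - <<'E'
from ov import *
o=robot.get_obs()
l=R.from_euler('z',-F[5]).apply(np.array(o["position"])-[F[3],F[4],0]); print(l)
v=l[:2]-[-.0785,.07]; print(np.linalg.norm(v), "g",(np.arctan2(-45,-13.5)-np.arctan2(v[1],v[0]))%(2*np.pi))
E
```

```text
time: 21.95
position: [0.7136, -0.2469, 0.0558]
tool_rot: [-0.112, 0.994, -0.001, 0.002]
ft_force: [-0.4, 0.3, 0.1]
grip_width: 0.0183
time: 22.32
position: [0.7137, -0.247, 0.0559]
tool_rot: [-0.112, 0.994, -0.001, 0.002]
ft_force: [0.5, -0.2, 0.1]
grip_width: 0.0134
[-0.12480683  0.08697088  0.05585361]
0.04931869205401434 g 1.6306264779855297
```

```bash
cat >> h.py <<'E'
def pk(g): return (np.array([-78.5+(-13.5*np.cos(g)-45*np.sin(g)),70+(13.5*np.sin(g)-45*np.cos(g))])/1000)
E
python3 - <<'E'
from h import *
g=np.arange(1.63,-.1,-.2)
print([(round(a,2),np.round(np.array([d[0],-d[1]])/.04,2).tolist()) for a,d in zip(g[1:],np.diff([pk(a) for a in g],axis=0))])
E
```

```text
[(np.float64(1.43), [-0.06, 0.23]), (np.float64(1.23), [-0.01, 0.23]), (np.float64(1.03), [0.03, 0.23]), (np.float64(0.83), [0.08, 0.22]), (np.float64(0.63), [0.12, 0.2]), (np.float64(0.43), [0.16, 0.17]), (np.float64(0.23), [0.19, 0.14]), (np.float64(0.03), [0.21, 0.1])]
```

```bash
cat > gs.py <<'E'
from h import *
o=robot.get_obs()
l=R.from_euler('z',-F[5]).apply(np.array(o["position"])-[F[3],F[4],0])
v=l[:2]-[-.0785,.07]; g=(np.arctan2(-45,-13.5)-np.arctan2(v[1],v[0])+1)%(2*np.pi)-1
print("bay",np.round(l,4),"r",round(np.linalg.norm(v),4),"g",round(g,3),"F",np.round(o["ft_force"],1))
for gg in(g-.2,g-.4,0): delta(*bay_tgt(*pk(gg)),.055,F[5],round(gg,2))
E
python3 -m crank '0 0.02 0 -0.05 0.2 0.02 1;0 0 0 -0.02 0.23 0 1;0 0 0 0 0.1 0 1;0 0 0 0 0 0 1'; python3 gs.py
```

```text
time: 22.82
position: [0.7145, -0.2261, 0.056]
tool_rot: [-0.112, 0.994, -0.004, 0.004]
ft_force: [1.7, -1.5, -0.4]
grip_width: 0.0136
bay [-0.1303  0.0668  0.056 ] r 0.0519 g 1.217 F [ 1.7 -1.5 -0.4]
1.02 t 22.82 turn [-0.1   0.09 -0.03] shift [0.16 0.22 0.02] F [ 1.7 -1.5 -0.4] grip 0.0136
0.82 t 22.82 turn [-0.1   0.09 -0.03] shift [0.24 0.44 0.02] F [ 1.7 -1.5 -0.4] grip 0.0136
0 t 22.82 turn [-0.1   0.09 -0.03] shift [0.96 1.04 0.01] F [ 1.7 -1.5 -0.4] grip 0.0136
```

```bash
python3 -m crank '-0.1 0.09 0 0.12 0.2 0.02 1;0 0 0 0.1 0.22 0 1;0 0 0 0 0 0 1'; python3 gs.py
```

```text
time: 23.2
position: [0.7037, -0.21, 0.056]
tool_rot: [-0.112, 0.994, 0.0, 0.002]
ft_force: [0.7, 0.4, 0.4]
grip_width: 0.0135
bay [-0.1234  0.0487  0.056 ] r 0.0497 g 0.835 F [0.7 0.4 0.4]
0.64 t 23.2 turn [-0.    0.05 -0.03] shift [0.18 0.17 0.03] F [0.7 0.4 0.4] grip 0.0135
0.44 t 23.2 turn [-0.    0.05 -0.03] shift [0.34 0.34 0.02] F [0.7 0.4 0.4] grip 0.0135
0 t 23.2 turn [-0.    0.05 -0.03] shift [0.79 0.59 0.02] F [0.7 0.4 0.4] grip 0.0135
```

```bash
python3 -m crank '0 0.05 -0.03 0.16 0.17 0.03 1;0 0 0 0.18 0.16 0 1;0 0 0 0 0 0 1'; python3 gs.py
```

```text
time: 23.58
position: [0.6867, -0.1993, 0.0559]
tool_rot: [-0.113, 0.994, -0.0, 0.0]
ft_force: [0.1, 1.2, 1.5]
grip_width: 0.0138
bay [-0.1093  0.0344  0.0559] r 0.047 g 0.422 F [0.1 1.2 1.5]
0.22 t 23.57 turn [-0.    0.01 -0.  ] shift [0.19 0.13 0.02] F [0.1 1.2 1.5] grip 0.0138
0.02 t 23.57 turn [-0.    0.01 -0.  ] shift [0.41 0.23 0.02] F [0.1 1.2 1.5] grip 0.0138
0 t 23.57 turn [-0.    0.01 -0.  ] shift [0.43 0.24 0.02] F [0.1 1.2 1.5] grip 0.0138
```

```bash
python3 -m crank '0 0 0 0.18 0.13 0.02 1;0 0 0 0.12 0.07 0 1;0 0 0 0 0 0 1'; python3 gs.py;  python3 -m crank '0 0 0 0.08 0.03 0 1'; python3 gs.py
```

```text
time: 23.95
position: [0.6724, -0.1951, 0.0557]
tool_rot: [-0.113, 0.994, -0.001, 0.001]
ft_force: [1.2, 0.2, 3.3]
grip_width: 0.0135
bay [-0.0963  0.0271  0.0557] r 0.0464 g 0.101 F [1.2 0.2 3.3]
-0.1 t 23.95 turn [-0.02  0.01 -0.01] shift [0.22 0.08 0.02] F [1.2 0.2 3.3] grip 0.0135
-0.3 t 23.95 turn [-0.02  0.01 -0.01] shift [0.45 0.1  0.02] F [1.2 0.2 3.3] grip 0.0135
0 t 23.95 turn [-0.02  0.01 -0.01] shift [0.11 0.05 0.02] F [1.2 0.2 3.3] grip 0.0135
time: 24.08
position: [0.6692, -0.1948, 0.0557]
tool_rot: [-0.113, 0.994, -0.001, 0.001]
ft_force: [2.0, -0.4, 2.7]
grip_width: 0.0138
bay [-0.0932  0.0261  0.0557] r 0.0463 g 0.032 F [ 2.  -0.4  2.7]
-0.17 t 24.07 turn [-0.03  0.02 -0.01] shift [0.22 0.07 0.02] F [ 2.  -0.4  2.7] grip 0.0138
-0.37 t 24.07 turn [-0.03  0.02 -0.01] shift [0.46 0.07 0.02] F [ 2.  -0.4  2.7] grip 0.0138
0 t 24.07 turn [-0.03  0.02 -0.01] shift [0.03 0.03 0.02] F [ 2.  -0.4  2.7] grip 0.0138
```

```bash
python3 -m crank '0 0 0 0.06 0.02 0 1'; python3 -m crank '0 0 0 0.06 0.01 0 1'; python3 gs.py|head -1;python3 -m crank '0 0 0 0.06 0.01 0 1'; python3 gs.py|head -1
```

```text
time: 24.2
position: [0.6667, -0.1946, 0.0557]
tool_rot: [-0.113, 0.994, -0.001, 0.001]
ft_force: [1.3, -1.3, 2.1]
grip_width: 0.014
time: 24.32
position: [0.6656, -0.1947, 0.0558]
tool_rot: [-0.113, 0.994, -0.001, 0.003]
ft_force: [7.0, -0.3, -0.2]
grip_width: 0.0132
bay [-0.0897  0.0252  0.0558] r 0.0462 g -0.046 F [ 7.  -0.3 -0.2]
time: 24.45
position: [0.6656, -0.1947, 0.0558]
tool_rot: [-0.112, 0.994, -0.002, 0.006]
ft_force: [8.4, 0.9, -2.8]
grip_width: 0.0137
bay [-0.0897  0.0252  0.0558] r 0.0462 g -0.047 F [ 8.4  0.9 -2.8]
```

```bash
python3 -m crank '0 0 0 0 0 0 0.3;0 0 0 0 0 0 0.3;0 0 0 0 0 0 0.3;0 0 0 0 0 0 0.3'; python3 gs.py|tail -1;python3 -m crank '0 0.08 0 0 0 -0.2 0.3;0 0 0 0 0 -0.4 0.3;0 0 0 0 0 -0.7 0.3;0 0 0 0 0 -0.8 0.3;0 0 0 0 0 -0.8 0.3'
```

```text
time: 24.95
position: [0.6603, -0.1925, 0.0527]
tool_rot: [-0.112, 0.994, 0.001, 0.0]
ft_force: [-0.1, -0.2, 0.4]
grip_width: 0.0304
0 t 24.95 turn [ 0.03  0.   -0.03] shift [-0.17 -0.08 -0.06] F [-0.1 -0.2  0.4] grip 0.0304
time: 25.58
position: [0.6599, -0.1922, 0.1731]
tool_rot: [-0.112, 0.994, 0.002, -0.006]
ft_force: [0.2, -0.3, 0.8]
grip_width: 0.0302
```

Next I'll back the arm off towards +y so it leaves both camera views clear.

```bash
python3 -m crank '0 0 0 0 0.8 -0.5 0.3;0 0 0 0 1 -0.4 0.3;0 0 0 0 1 0 0.3;0 0 0 0 1 0 0.3;0 0 0 0 1 0 0.3'; python3 -m crank '0 0 0 0 1 0 0.3;0 0 0 0 1 0 0.3;0 0 0 0 1 0 0.3;0 0 0 0 0.6 0 0.3;0 0 0 0 0 0 0.3'
python3 - <<'E'
from ov import *
b=F[3:]
L=[(frame(*b,.030,np.array([[-72,-29,8],[72,-29,8],[72,29,8],[-72,29,8],[-72,-29,8]])/1000),(0,255,0))]
g=0;q=bay_tgt(*pk(0));L.append((np.array([[*q,.04],[*q,.08]]),(0,0,255)))
for n in ("top","side"):
    p=viewer.camera(n); savepic(p,n+"20.npy")
    cv2.imwrite(f"pics/{n}20.png",cv2.cvtColor(p["img"],cv2.COLOR_RGB2BGR))
    if n=="top": crop(p,290,140,100,130,4.5,"t20.png");crop(p,290,140,100,130,4.5,"t20b.png",L)
    else: crop(p,225,110,160,110,5,"s20.png")
a,c=cv2.imread("pics/t20.png"),cv2.imread("pics/t20b.png");cv2.imwrite("pics/t20c.png",np.hstack([a,c])[:,:800] if 0 else cv2.resize(np.hstack([a,c]),(790,513)))
E
```

```text
time: 26.2
position: [0.6216, -0.0051, 0.2232]
tool_rot: [-0.109, 0.994, -0.003, 0.004]
ft_force: [0.3, 0.7, -0.0]
grip_width: 0.0303
time: 26.82
position: [0.5894, 0.1429, 0.2306]
tool_rot: [-0.111, 0.994, -0.003, 0.009]
ft_force: [0.0, -0.4, 0.2]
grip_width: 0.0307
```

View pics/t20c.png

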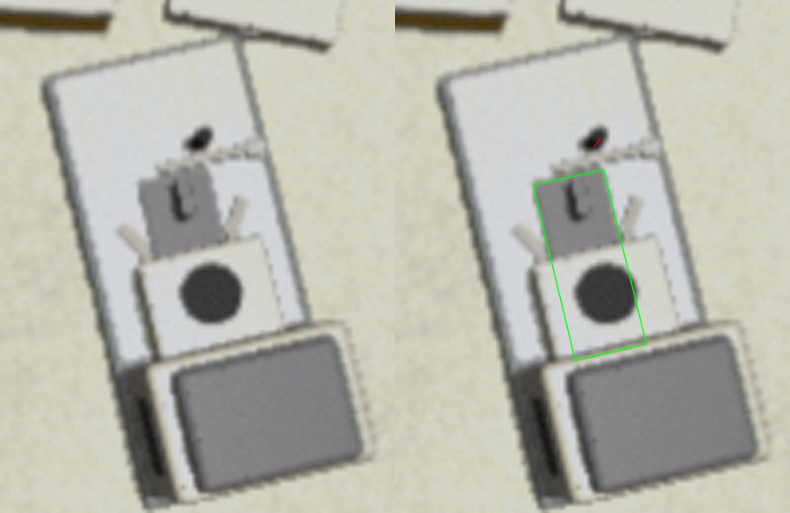

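View pics/s20.png

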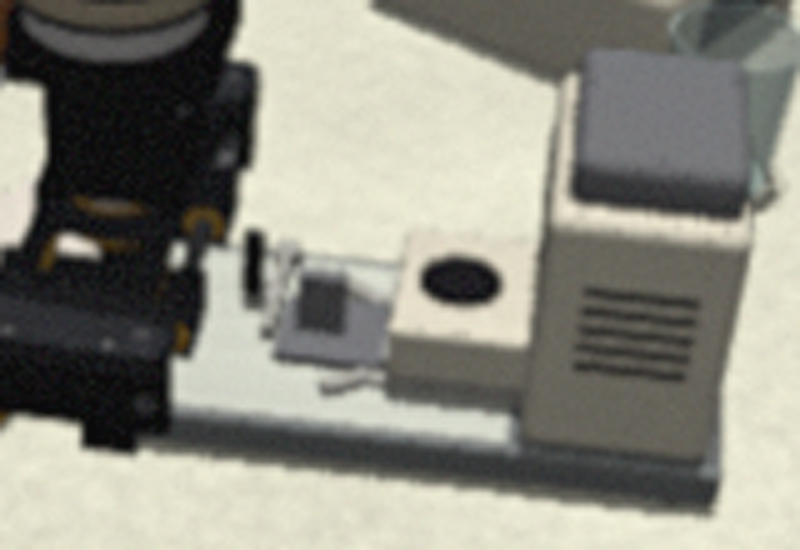

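View pics/top20.png

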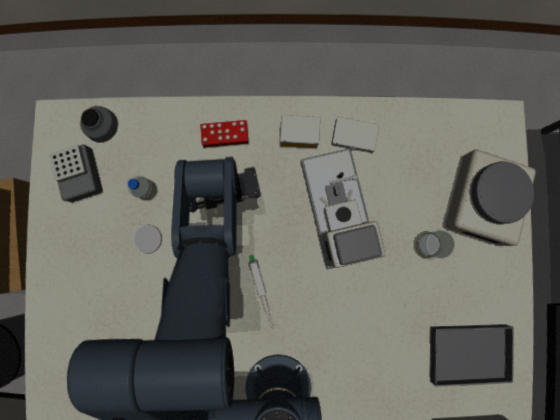

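Run:
```python
from ov import *
b=F[3:]
p=loadpic("top20.npy")
def bar(g,y0,y1,w=0):
    c,s=np.cos(-g),np.sin(-g)
    P=np.array([[w,-y0],[w,-y1]],float); P=np.c_[c*P[:,0]-s*P[:,1]-78.5,s*P[:,0]+c*P[:,1]+70]
    return frame(*b,0,np.c_[P,[41,41]]/1000)
crop(p,318,165,50,40,8,"z1.png")
L=[(frame(*b,.030,np.array([[72,-29,8],[-72,-29,8],[-72,29,8],[72,29,8]])/1000),(0,255,0)),(bar(0,0,100),(0,0,255)),(bar(.1,0,100),(255,0,0))]
crop(p,318,165,50,40,8,"z2.png",L)
cv2.imwrite("pics/z.png",np.hstack([cv2.imread("pics/z1.png"),cv2.imread("pics/z2.png")]))
p=loadpic("side20.npy")
crop(p,265,150,50,36,8,"z1.png");crop(p,265,150,50,36,8,"z2.png",L)
cv2.imwrite("pics/zs.png",np.hstack([cv2.imread("pics/z1.png"),cv2.imread("pics/z2.png")]))
for n in("top","side"):
  p=viewer.camera(n)
  for t in("gate_peg","carrier_fin","carrier_mid","tall_carrier_fin","dish","reagent","beaker"):
    for d in spotter.boxes_of(t,p)[:2]:
        w=R.from_quat(p["attitude"]).apply(d["at"])+p["xyz"]; print(n,t,d["score"],np.round(w,4),"bay",np.round(R.from_euler('z',-b[2]).apply(w-[b[0],b[1],0]),4))
```

```text
top gate_peg 0.58 [ 0.662  -0.1974  0.046 ] bay [-0.0856  0.027   0.046 ]
top carrier_fin 0.87 [ 0.6145 -0.1764  0.0376] bay [-0.0441 -0.0042  0.0376]
top carrier_fin 0.31 [ 0.6649 -0.1961  0.0445] bay [-0.0887  0.0263  0.0445]
top carrier_mid 0.59 [ 0.613  -0.1735  0.0352] bay [-0.0433 -0.0073  0.0352]
top dish 0.96 [0.469  0.4228 0.0193] bay [-0.0373 -0.6208  0.0193]
top reagent 0.85 [0.6251 0.4195 0.1013] bay [-0.1887 -0.5824  0.1013]
top reagent 0.3 [ 0.5443 -0.1917  0.0812] bay [ 0.0278 -0.0051  0.0812]
top beaker 0.72 [ 0.4519 -0.5032  0.0578] bay [0.188  0.2776 0.0578]
side carrier_fin 0.93 [ 0.6169 -0.1694  0.0377] bay [-0.048  -0.0104  0.0377]
side carrier_mid 0.55 [ 0.6127 -0.1764  0.0358] bay [-0.0423 -0.0046  0.0358]
side tall_carrier_fin 0.76 [0.4432 0.2681 0.0239] bay [ 0.0227 -0.4758  0.0239]
side tall_carrier_fin 0.66 [ 0.6626 -0.1906  0.0389] bay [-0.0877  0.0205  0.0389]
side dish 0.76 [0.4695 0.4285 0.0202] bay [-0.0391 -0.6262  0.0202]
side reagent 0.66 [0.6145 0.445  0.1007] bay [-0.1841 -0.6096  0.1007]
side beaker 0.6 [ 0.4342 -0.506   0.0904] bay [0.2059 0.2763 0.0904]
```

View pics/z.png

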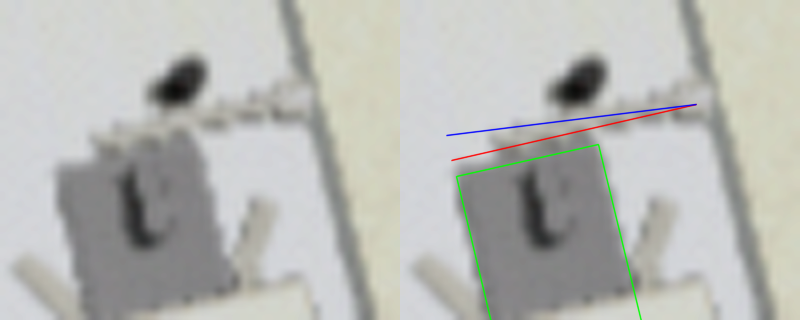

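View pics/zs.png

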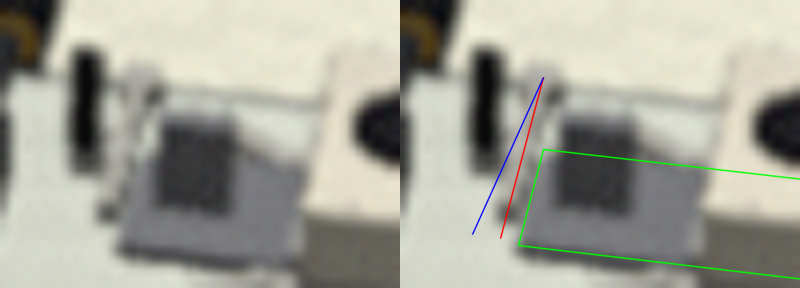

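Both views agree. The bar lies along the closed line, with the red overlay parallel to it in the side zoom. The tray's rear edge is within about 1 px of the home outline, and the peg is on its predicted closed position. The arm is clear, so I'm handing in.

```bash
python3 -c "
from rig import robot
print(robot.hand_in()); print(robot.get_obs()['time'])"
```

```text
the job is handed in; nothing more can be done
None
the job is handed in; nothing more can be done
```

The flat-slide carrier is home under the head with the gate closed behind it. I handed the job in at about 27 s, with the arm well clear and the gripper open.

**Carrier:** I took it by the fin, set it level on the bed and slid it under the head. I felt no contact on the way in. At the end, two firm pushes of about 11–13 N did not move it. The last pictures show its rear edge within about 1 px (3 mm) of the predicted home outline.

**Gate:** I swung it by the peg until it came up hard against a stop, holding against 7–8 N when about 1 N is enough to move it. In the side view the bar is parallel to the closed line to within about 0.02 rad, and the peg sits where the closed position predicts.

**Other objects:** The dish, bottle and beaker were found within a few millimetres of where they started. The tall carrier was partly hidden by the arm in the last pictures, but it was found about 7 mm from its first reading or closer and was never touched.

**Small disagreements:**
- The tray stopped about 1–3 mm before my camera estimate of home, and the peg about 2 mm past its estimate. Both are close to the calibration error.
- In the top view alone, the bar's slope read 1–2° off closed, which is within pixel accuracy.
- The 2.5 mm gap between the bar and the tray is too small to measure in the images.

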